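# Push a square plant pot through the width gauge and up to its stop

## Robot

A 6-joint arm with a two-finger parallel gripper is mounted at the origin on the work surface. World frame = base frame: x ahead of the robot, y to its left, z up, the work surface at z = 0. Lengths are in m, angles in degrees, forces in N, time in s.
With the tool pointing down it reaches from about 0.35 to 1 m from the base axis. Payload 7.1 kg.
Tool frame: the origin (TCP) lies midway between the tips of the shut fingers; the grasp point (between the pads) lies 19 mm behind it; y points along the fingers, x is the direction in which the jaws open and shut, and the axes are right-handed (so a half turn about y gives the same grasp; the last joint's range is limited). The gripper opens to 85 mm and grips with 20 to 120 N. Pads are 22 mm wide; open, the fingers measure 114 mm over their backs; the gripper's body (76 mm by 85 mm) begins 54 mm behind the grasp point. The pads swing forward as they close: fully open they stand 13 mm farther back than shut.
Start: joints at [68.812, 24.242, 93.386, -0, 62.372, -1.089], TCP at [0.215, 0.587, 0.231] pointing down, gripper open.
Joint ranges: [-172.04, 172.04], [-51.8, 120.97], [4.93, 147.93], [-75.15, 255.16], [6.16, 154.13], [-145.62, 145.62]. Speed limits (degrees/s): [136.94, 136.94, 172.46, 180, 180, 180].

## Interface

Orientations are given as a 3x3 rotation matrix whose columns are the frame's x, y, z axes.
In Python, from plant import r gives the robot as it stands. Calls block until the motion is done:
- r.move_to(position, orientation): joint-space move of the TCP to a pose.
- r.movel(position, rate=0.15, rotation=None): straight line of the TCP; rotation=None keeps the orientation; rate is the mean speed in m/s.
- r.movej(angles): joint-space move.
- r.grip(opening): opening from 0.0 (shut) to 1.0 (fully open); the grip force is fixed at half the most; returns when the fingers have stopped.
- r.hold(seconds).
- r.solve_ik(position, orientation): joint angles nearest the present ones, or None.
- r.sense(): the state.
- r.camera(name): name is "scene" or "top" or "wrist"; returns the picture (384x512x3 uint8, red, green, blue); there is no depth.
- r.get_calibration(name): a dict with "mtx" (3x3 intrinsics, pixels), "rvec" (rotation vector, rad) and "tvec" (3), from world to camera coordinates, as OpenCV has them. Camera axes: x right, y down, z forward; pixel columns grow to the right and rows downward; lengths in m; the calibration is good to about 2 mm. A picture is of the moment at which its call begins: read the wrist's pose just before it. get_calibration takes no time and is no camera call; for the wrist camera it gives the pose at the moment of the call.
A pose or a line that the arm cannot do raises r.PlanningError and nothing moves.
- r.hand_in(): hands the job in, once; it reports no verdict.
The state is a dict: "t": time; "joint_pos": joint angles; "joint_velocities": joint speeds; "tau": joint torques, N m; "position": TCP position; "tcp_rot": TCP orientation; "wrist_force": force on the tool from outside, world axes, zero at the start; "moment": the same for the moment, N m; "grip_width": opening from 0.0 (shut) to 1.0 (fully open).
Only numpy, scipy, OpenCV 4.12 (cv2) and the standard library are available. Lean on these libraries where they do the work, as an engineer would, in place of code of your own. Each camera call takes 0.05 s, during which the arm holds its last target.

## Task

Check the width of the shallow square plant pot: push it along the bench through the narrow gap between the two steel gauge posts, and on until its rim sits flush against the stop bar behind them. Only push it with the fingers, keeping it flat on the bench, never lifted or tipped, and leave the ruler, the small white pot and the stack of round pots where they are.

Things in the scene. Friction and masses are not known exactly. Their poses are not given: they have to be found in the camera images.
- pot: the shallow square plant pot: dark green plastic, open, loose, about 90 g. Rim 90 x 90 mm (band over the top 10 mm), body below it 84 x 84 mm, 45 mm high, walls 3 mm. Origin: centre of its underside; x, y square to its sides, z up. Starts before the gap, off to one side, turned up to 25 degrees from square. It stops when no longer pushed, and turns flush with two spread fingers pushing one side.
- gauge: two upright round steel posts, 30 mm diameter, 50 mm high, fixed. Origin: on the bench, midway between them. x: the way through the gap (pot starts on the -x side, stop bar on +x). Post axes at y = +63 and -63 mm: the gap is 96 mm, 6 mm wider than the pot's rim. Each has a 56 x 44 x 5 mm foot plate reaching outward, |y| 63.5 to 107.5 mm. Place and yaw differ in every run.
- stop: the stop bar: aluminium, 140 mm wide, 50 mm high, 20 mm thick, fixed, parallel to the line of the posts and behind them, its middle on the gauge's x axis. Origin: on the bench, middle of its front face, which the pot's rim must meet. x points away from the posts into the bar. It stands 125 to 160 mm behind the gauge origin, differing from run to run.
- white_pot: bystander: small white round pot, 66 mm across the rim, 60 mm high, loose, stands beside the gauge on its +y side. Origin: centre of its underside.
- pot_stack: bystander: stack of nested round green pots, 84 mm across the rims, 91 mm high, loose, stands beside the gauge on its -y side. Origin: centre of its underside.
- ruler: bystander: flat aluminium ruler, 120 x 28 x 5 mm, loose, lies off to the -y side of the pot's path. Origin: centre of its underside; x along its length.
Things that resemble listed ones, but are neither listed nor needed, are in the scene too. What is shaped like the pot but pink or red is not meant.

How it is judged (in metres and radians):
On the way:
1. the pot is in the gap between the two posts (x of pot in the frame of gauge between -0.04 and 0.04 m and y of pot in the frame of gauge between -0.012 and 0.012 m), for 0.05 s.
At the end, for the whole second after the job is handed in: The pot has gone between the posts and rests flat and still on the bench with its rim against the stop bar (within 5 mm, square to it within about 4.5 degrees, centred within 25 mm); the three bystanders are within 15 mm of where they stood (x of pot in the frame of stop between -0.05 and -0.04 m and y of pot in the frame of stop between -0.025 and 0.025 m and angle between the x axis of pot and the x axis of stop, either way round below 0.08 rad and height (world z) of pot below 0.004 m and angle between pot's own z axis and vertical below 0.05 rad and linear speed of pot below 0.01 m/s and distance of each of white_pot, pot_stack, ruler from where it was at the start of the episode below 0.015 m); the robot touches nothing.
It fails at once if the pot is lifted more than 8 mm off the bench (height (world z) of pot above 0.008 m).
It fails at once if the pot is tipped by more than 0.2 rad (angle between pot's own z axis and vertical above 0.2 rad).
It fails at once if the small white round pot is moved by more than 15 mm or tipped (distance of white_pot from where it was at the start of the episode above 0.015 m or angle between white_pot's own z axis and vertical above 0.3 rad).
It fails at once if the stack of round green pots is moved by more than 15 mm or tipped (distance of pot_stack from where it was at the start of the episode above 0.015 m or angle between pot_stack's own z axis and vertical above 0.3 rad).
It fails at once if the ruler is moved by more than 15 mm or tipped (distance of ruler from where it was at the start of the episode above 0.015 m or angle between ruler's own z axis and vertical above 0.3 rad).
It also fails if it takes over 72 s, if anything falls off the work surface, if the arm or the gripper's body presses on something with over 40 N, if the wrist force passes 120 N, or if a joint passes its speed limit or range.

## Working session

There is one attempt and no reset: what is moved stays moved. The work goes in short steps, each a Python script; the robot and the scene stay as the last script left them, time stands still between calls to the robot, and variables do not carry over. Pictures are saved under pics/ and viewed, and the job is handed in when it is done.

```bash
ls; mkdir -p pics; python3 - <<'E'
from plant import r
import cv2
for n in("top","scene","wrist"):
    c=r.get_calibration(n);print(n,c)
    cv2.imwrite(f"pics/{n}0.png",r.camera(n)[:,:,::-1])
s=r.sense();print(s)
E
```

```text
pics
top {'mtx': array([[398.24328444,   0.        , 257.74394668],
       [  0.        , 398.24328444, 193.45570504],
       [  0.        ,   0.        ,   1.        ]]), 'rvec': array([ 2.15712931, -2.12791137,  0.1792208 ]), 'tvec': array([-0.04740885,  0.5596731 ,  0.8801641 ])}
scene {'mtx': array([[371.90725167,   0.        , 254.61258007],
       [  0.        , 371.90725167, 177.09169755],
       [  0.        ,   0.        ,   1.        ]]), 'rvec': array([ 2.30320057,  1.36653278, -0.36416128]), 'tvec': array([-0.24718559, -0.44443356,  1.25807647])}
wrist {'mtx': array([[286.71897025,   0.        , 254.39933459],
       [  0.        , 286.71897025, 190.89446392],
       [  0.        ,   0.        ,   1.        ]]), 'rvec': array([-2.35657977, -1.64841488, -0.25573557]), 'tvec': array([-0.62527578, -0.04028125,  0.37946912])}
{'t': 0.15, 'joint_pos': array([ 6.88130848e+01,  2.42764903e+01,  9.34205579e+01, -3.11757579e-05,
        6.23719729e+01, -1.08699144e+00]), 'joint_velocities': array([-0.05100406, -0.11757245, -0.25291905, -0.02220023,  0.08392107,
        0.01043033]), 'tau': array([ 4.79911760e-04, -5.57769728e+01, -2.82018238e+01,  1.25615716e-05,
        4.85693876e-03,  1.00409750e-05]), 'position': array([0.21459443, 0.58655849, 0.23070679]), 'tcp_rot': array([[ 3.43657946e-01, -4.34922853e-04, -9.39094791e-01],
       [ 9.39094120e-01, -1.12339190e-03,  3.43658221e-01],
       [-1.20443630e-03, -9.99999274e-01,  2.23709410e-05]]), 'wrist_force': array([0.20607046, 0.54326169, 0.14336122]), 'moment': array([ 0.01249769, -0.04630618, -0.02843916]), 'grip_width': 1.0025456537508575}
```

View pics/top0.png

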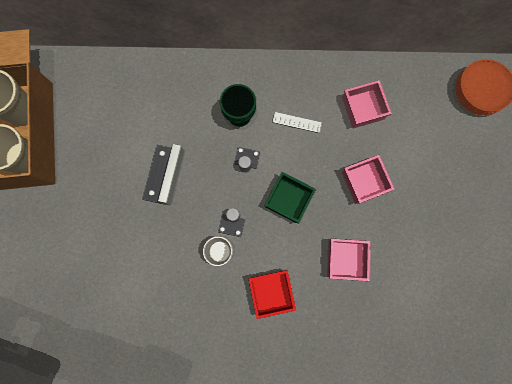

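View pics/scene0.png

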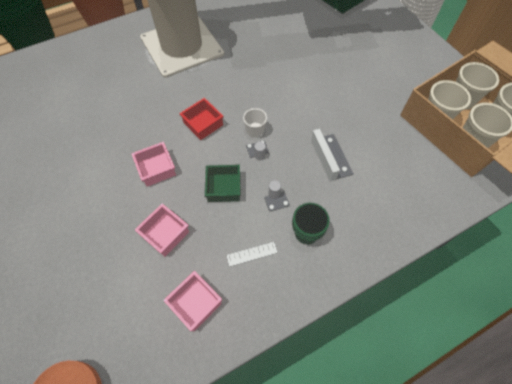

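View pics/wrist0.png

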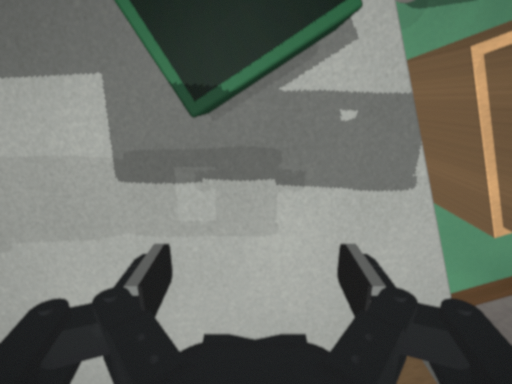

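The top view shows one dark green square pot at (290,198). The look-alikes are pink at (367,104), (368,180) and (350,260), red at (272,294), and the round green stack at (238,104). I choose (290,198). The posts are at about (244,162) and (232,214), and the bar is at (165,174). I'll check the choice in a close crop and measure it.

```bash
cat > h.py <<'E'
import numpy as np, cv2
from plant import r
def ray(n,uv,z,c=None):
    c=c or r.get_calibration(n); R=cv2.Rodrigues(c["rvec"])[0]; C=-R.T@c["tvec"]
    uv=np.atleast_2d(np.array(uv,float)); d=np.c_[uv,np.ones(len(uv))]@np.linalg.inv(c["mtx"]).T@R
    return (C+d*((z-C[2])/d[:,2])[:,None])[:,:2]
def px(n,p,c=None):
    c=c or r.get_calibration(n)
    return cv2.projectPoints(np.atleast_2d(np.array(p,float)),c["rvec"],c["tvec"],c["mtx"],None)[0][:,0]
def green(im):
    i=im.astype(int); return ((i[...,1]>i[...,0]*1.35+6)&(i[...,1]>i[...,2]*1.15)).astype(np.uint8)*255
E
python3 - <<'E'
from h import *
im=cv2.imread("pics/top0.png")
cv2.imwrite("pics/crop0.png",cv2.resize(im[80:280,130:340],None,fx=3.0,fy=3.0,interpolation=cv2.INTER_CUBIC)[:600,:800])
m=green(im[...,::-1])
cs,_=cv2.findContours(m,0,2)
for c in cs:
    if cv2.contourArea(c)>300: 
        q=cv2.minAreaRect(c);print(q,[ray("top",q[0],.045)], ray("top",cv2.boxPoints(q),.045).round(4).tolist())
E
```

```text
((289.4000244140625, 197.20001220703125), (38.460365295410156, 38.460365295410156), 26.56505012512207) [array([[ 0.55247939, -0.11331571]])] [[0.5315, -0.0537], [0.6133, -0.0931], [0.5736, -0.1734], [0.4928, -0.1331]]
((238.25003051757812, 103.25001525878906), (38.890872955322266, 36.769554138183594), 45.0) [array([[0.77947009, 0.00999791]])] [[0.7803, 0.0744], [0.8479, 0.0132], [0.7786, -0.0544], [0.7126, 0.0068]]
```

View pics/crop0.png

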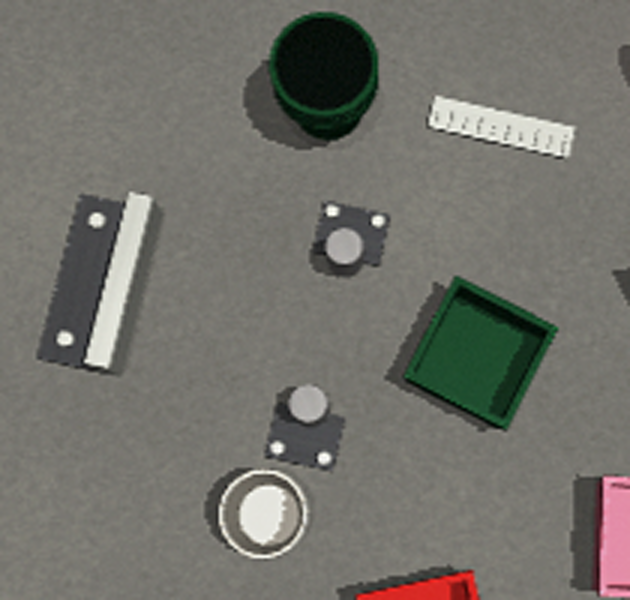

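The crop confirms the choice: a dark green, shallow, open square pot at crop (480,353). The post tops are at crop (344,246) and (309,404), and the bar's front top edge runs from (152,196) to (109,369). Next I'll locate the gauge and stop.

```bash
python3 - <<'E'
from h import *
im=cv2.imread("pics/top0.png")
f=lambda p:(np.array(p,float)+.5)/3-.5+[130,80]
g=cv2.cvtColor(im,6)
def blob(m,x0,y0,x1,y1):
    mm=np.zeros_like(m);mm[y0:y1,x0:x1]=m[y0:y1,x0:x1]
    c=max(cv2.findContours(mm,0,1)[0],key=cv2.contourArea); return cv2.minAreaRect(c),c
ps=[f([344,246]),f([309,404])]
P=ray("top",ps,.05);print("posts",P,np.linalg.norm(P[0]-P[1]))
E_=ray("top",[f([152,196]),f([109,369])],.05);print("edge",E_,np.linalg.norm(E_[0]-E_[1]))
(b,c)=blob((g>160).astype(np.uint8),150,135,185,210);print("bar",b,ray("top",cv2.boxPoints(b),.05))
d=P[1]-P[0];n=np.array([d[1],-d[0]])/np.linalg.norm(d);n=n if n[1]>0 else -n
O=P.mean(0);print("gauge O",O,"yaw",np.degrees(np.arctan2(n[1],n[0])),"edge mid rel",(E_.mean(0)-O)@n,(E_.mean(0)-O)@[-n[1],n[0]])
e=E_[0]-E_[1];print("edge yaw",np.degrees(np.arctan2(e[1],e[0])))
pot=ray("top",f([480,353]),.045)[0]
cor=ray("top",[f(q) for q in([458,278],[557,327],[504,428],[405,376])],.045);print(cor,cor.mean(0),[np.linalg.norm(cor[i]-cor[i-1]) for i in range(4)])
print([np.degrees(np.arctan2(*(cor[i]-cor[i-1])[::-1])) for i in range(4)])
pc=cor.mean(0);print("pot in gauge",(pc-O)@n,(pc-O)@[-n[1],n[0]])
for nm,q,z in(("ruler",[501,126],.005),("ruler ends",[434,112],.005),("",[573,142],.005),("stack",[324,66],.091),("white",[263,514],.06)):
  w=ray("top",f(q),z)[0];print(nm,w,(w-O)@n,(w-O)@[-n[1],n[0]])
E
```

```text
posts [[ 0.63422651 -0.00741182]
 [ 0.51021522  0.01702331]] 0.12639570571309625
edge [[0.67212153 0.14367762]
 [0.53497886 0.17056258]] 0.13975303981649362
bar ((169.11595153808594, 172.900146484375), (7.955500602722168, 58.979103088378906), 14.574216842651367) [[0.53987175 0.18950504]
 [0.67582601 0.16179635]
 [0.67124919 0.14351537]
 [0.53548478 0.17163001]]
gauge O [0.57222086 0.00480574] yaw 78.85325979967288 edge mid rel 0.15549765276404154 -0.0012925320561259013
edge yaw -11.091404992640227
[[ 0.6111577  -0.09672877]
 [ 0.57344419 -0.1737556 ]
 [ 0.49436576 -0.13233762]
 [ 0.53343039 -0.05611766]] [ 0.55309951 -0.11473491] [np.float64(0.08769719048296339), np.float64(0.08576386531394237), np.float64(0.0892683955962933), np.float64(0.08564769228293495)]
[np.float64(-27.586250247946047), np.float64(-116.0870718948985), np.float64(152.3563325974782), np.float64(62.863735048901276)]
pot in gauge -0.12098214237652954 -0.004349252498411339
ruler [ 0.74958275 -0.13492778] -0.10280946507272863 -0.2010296310909027
ruler ends [ 0.76085168 -0.07905312] -0.0458103289438948 -0.20128414937206665
 [ 0.73668112 -0.19478998] -0.1640365487828042 -0.19994408565123795
stack [0.76484366 0.00923744] 0.04158639268979072 -0.18813227109488942
white [0.42659221 0.04876378] 0.014975495451756452 0.1513794801778791
```

```bash
cat >> h.py <<'E'
O=np.array([0.5722,0.0048]); A=np.radians(78.88); n=np.array([np.cos(A),np.sin(A)]); l=np.array([-n[1],n[0]])
def W(x,y,z): return np.r_[O+x*n+y*l,z]
def G(p): p=np.asarray(p)[...,:2]-O; return np.stack([p@n,p@l],-1)
def ROT(s=1,a=0):   # jaws along gauge y, tool down; a = extra yaw deg
    b=A+np.radians(a); X=s*np.array([-np.sin(b),np.cos(b),0]); Y=np.array([0,0,-1.]); return np.c_[X,Y,np.cross(X,Y)]
E
python3 - <<'E'
from h import *
im=cv2.imread("pics/top0.png")[...,::-1].astype(int)
m=((im[...,0]>im[...,1]*1.5)&(im[...,0]>120)).astype(np.uint8)
for c in cv2.findContours(m,0,1)[0]:
    if cv2.contourArea(c)>300:
        b=cv2.boxPoints(cv2.minAreaRect(c));print(G(ray("top",b,.045)).round(3).tolist())
c=r.get_calibration("wrist");R=cv2.Rodrigues(c["rvec"])[0];s=r.sense();print("cam in tool",s["tcp_rot"].T@(-R.T@c["tvec"]-s["position"]), s["tcp_rot"].T@R.T)
for sg in(1,-1):
    for p in(W(-.197,0,.12),W(-.197,0,.02),W(.054,0,.02),W(-.09,0,.3)): print(sg,r.solve_ik(p,ROT(sg)))
E
```

```text
[[-0.063, 0.197], [-0.147, 0.16], [-0.183, 0.242], [-0.1, 0.278]]
[[-0.229, 0.072], [-0.317, 0.054], [-0.331, 0.144], [-0.245, 0.162]]
[[-0.232, -0.099], [-0.305, -0.152], [-0.356, -0.073], [-0.283, -0.021]]
[[-0.199, -0.289], [-0.278, -0.337], [-0.32, -0.254], [-0.242, -0.208]]
[[-0.468, -0.429], [-0.589, -0.455], [-0.604, -0.313], [-0.485, -0.288]]
cam in tool [ 0.00104648 -0.14220385  0.07763933] [[ 9.99999838e-01  5.37217161e-04  1.87528518e-04]
 [-1.47935186e-05 -3.04913731e-01  9.52379975e-01]
 [ 5.68814887e-04 -9.52379823e-01 -3.04913674e-01]]
1 None
1 None
1 None
1 None
-1 [-2.06397294e+01  2.81215793e+01  1.05001010e+02 -2.54444375e-14
  4.68774107e+01 -9.51972945e+00]
-1 [-2.06397294e+01  3.75932251e+01  1.06338102e+02 -2.54444375e-14
  3.60686727e+01 -9.51972945e+00]
-1 [ 4.49966867e+00  3.85789789e+01  1.03854162e+02 -2.54444375e-14
  3.75668595e+01  1.56196687e+01]
-1 [-9.77469864e+00  1.46158308e+01  9.77628901e+01 -2.54444375e-14
  6.76212791e+01  1.34530136e+00]
```

```bash
python3 - <<'E'
from h import *
r.move_to(W(-.199,0,.22),ROT(-1)); r.grip(.45); r.movel(W(-.199,0,.02),.2)
s=r.sense();print(s["t"],s["position"],G(s["position"]),s["wrist_force"],s["grip_width"])
cv2.imwrite("pics/w1.png",r.camera("wrist")[...,::-1]);cv2.imwrite("pics/s1.png",r.camera("scene")[90:270,130:350,::-1].repeat(3,0).repeat(3,1))
E
```

```text
4.775 [ 0.53459035 -0.19075705  0.02093037] [-0.19913911 -0.00081247] [ 0.82196005 -0.45572699  0.5984731 ] 0.4505612105928469
```

View pics/w1.png

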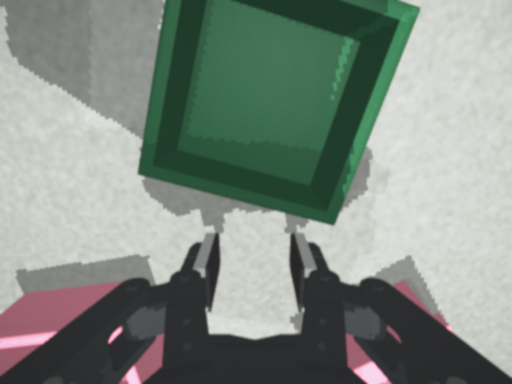

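View pics/s1.png

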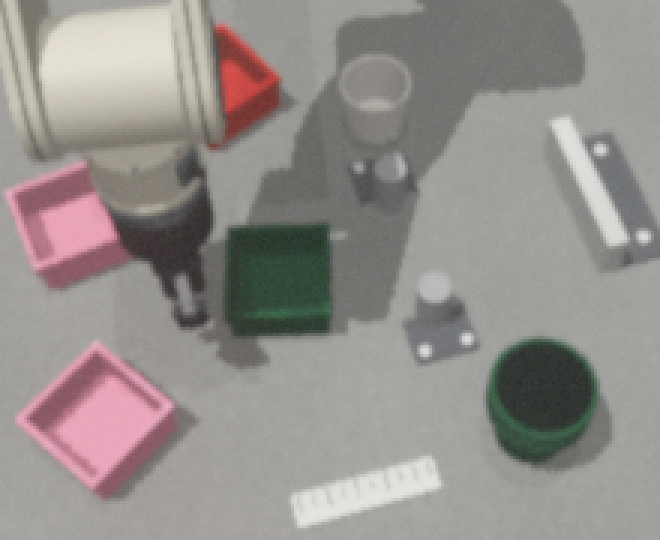

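The fingers stand behind the pot. The wrist view has the rear rim corners at (138,174) and (333,223), and the pinks are clear. Now I'll push to turn it flush, stopping short of the posts.

```bash
python3 - <<'E'
from h import *
r.movel(W(-.142,0,.02),.03)
s=r.sense();print(s["t"],G(s["position"]),s["wrist_force"])
w=r.camera("wrist");cv2.imwrite("pics/w2.png",w[...,::-1]);t=r.camera("top");cv2.imwrite("pics/t2.png",t[80:260,140:350,::-1].repeat(3,0).repeat(3,1))
E
```

```text
6.925 [-1.42089151e-01  3.84169559e-05] [ 0.98318838  0.00926197 -0.50039641]
```

View pics/w2.png

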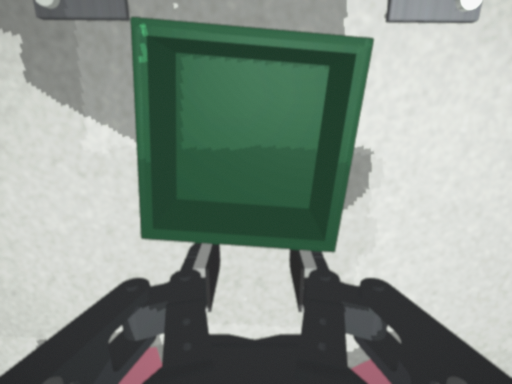

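View pics/t2.png

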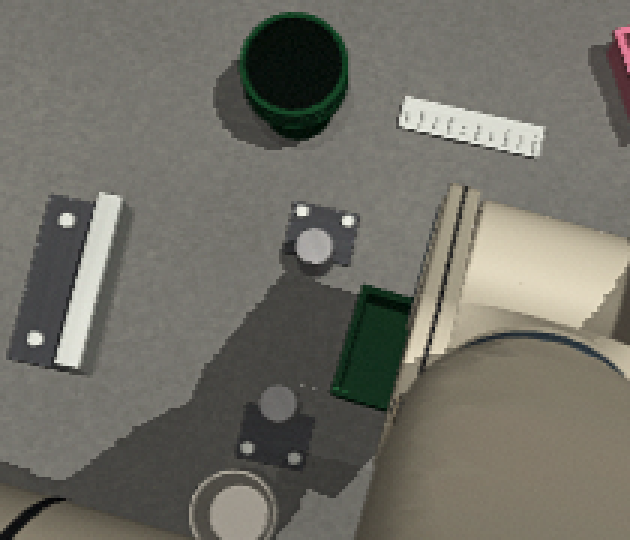

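The pot is nearly square now. The wrist view puts its rim corners at (133,17), (372,38), (335,250) and (141,239), with both foot plates ahead of it.

```bash
cat >> h.py <<'E'
def potw(cor,cal=None):
    g=G(ray("wrist",cor,.045,cal)); k=g.mean(0)
    v=(g[1]-g[0]+g[2]-g[3]); return g.round(4).tolist(),k,90+np.degrees(np.arctan2(v[1],v[0]))
E
python3 - <<'E'
from h import *
print(potw([[133,17],[372,38],[335,250],[141,239]]))
print("feet inner corners",G(ray("wrist",[[128,18],[388,20]],.005)))
E
```

```text
([[-0.035, 0.0431], [-0.0417, -0.0436], [-0.1291, -0.0375], [-0.1235, 0.0509]], array([-0.08234498,  0.00322168]), np.float64(-4.022258540425952))
feet inner corners [[-0.02583526  0.06048786]
 [-0.0266179  -0.06510327]]
```

```bash
python3 - <<'E'
from h import *
r.movel(W(-.134,0,.02),.03); r.hold(.2)
w=r.camera("wrist");cv2.imwrite("pics/w3.png",w[...,::-1]); print(r.sense()["t"],G(r.sense()["position"]))
E
```

```text
7.6917 [-1.34036610e-01 -1.12115567e-05]
```

View pics/w3.png

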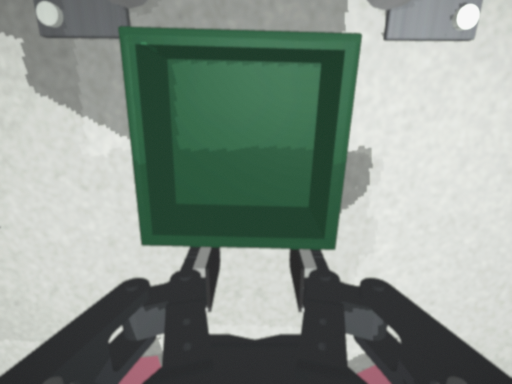

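The rim corners are now at (121,27), (361,34), (335,249) and (142,244), and the foot plates' inner rear corners at (129,38) and (386,40). The pot is close to flush and off to +y.

```bash
python3 - <<'E'
from h import *
print(potw([[121,27],[361,34],[335,249],[142,244]]))
print("feet inner corners",G(ray("wrist",[[129,38],[386,40]],.005)))
E
```

```text
([[-0.0302, 0.0479], [-0.0324, -0.0394], [-0.1206, -0.0375], [-0.118, 0.0507]], array([-0.07528665,  0.00542235]), np.float64(-1.5525785400658378))
feet inner corners [[-0.02646427  0.06114762]
 [-0.02727167 -0.06535854]]
```

Offset is +5 to +7.5 mm, more than the 3 mm clearance, so I'll nudge it toward -y from the side with shut fingers.

```bash
python3 - <<'E'
from h import *
r.movel(W(-.155,0,.02),.15); r.movel(W(-.155,0,.10),.3); r.grip(0.0)
r.movel(W(-.077,.095,.10),.3); r.movel(W(-.077,.095,.02),.2); r.movel(W(-.077,.064,.02),.04)
w=r.camera("wrist");cv2.imwrite("pics/w4.png",w[...,::-1]); t=r.camera("top");cv2.imwrite("pics/t4.png",t[80:260,140:350,::-1].repeat(3,0).repeat(3,1));print(r.sense()["t"],G(r.sense()["position"]),r.sense()["wrist_force"])
E
```

```text
10.9833 [-0.07702316  0.06433403] [-0.31265252  1.04450713  0.29332004]
```

View pics/w4.png

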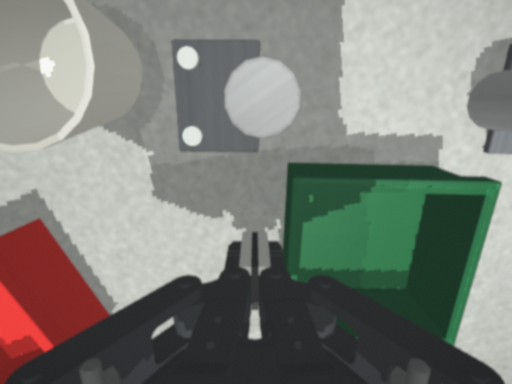

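View pics/t4.png

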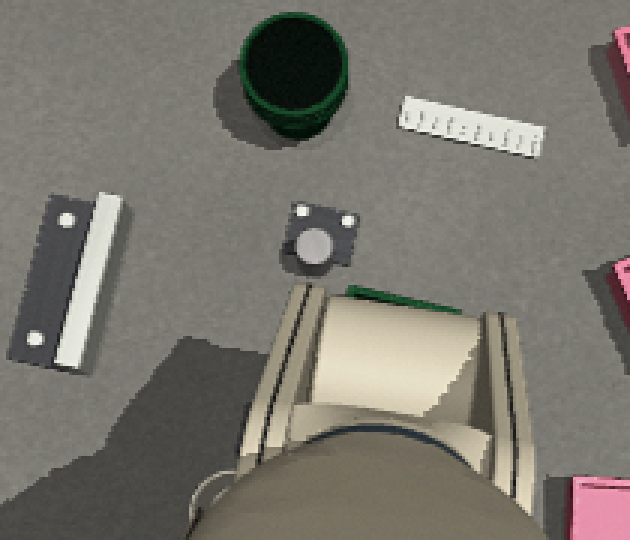

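The finger's edge is about at the pot's +y side (px 285). The +y post top is at (262,96), and the pot's front rim corners are at (288,164) and (501,182).

```bash
python3 - <<'E'
from h import *
print(G(ray("wrist",[[262,96.5]],.05)),G(ray("wrist",[[288,164],[501,182],[285,275]],.045)))
f=lambda p:(np.array(p,float)+.5)/3-.5+[140,80]
print("top: -y side rim",G(ray("top",[f([348,287]),f([460,312])],.045)),"post",G(ray("top",[f([314,246])],.05)))
E
```

```text
[[0.00289566 0.06099702]] [[-0.02374786  0.04981472]
 [-0.03148978 -0.04092176]
 [-0.07728146  0.04929307]]
top: -y side rim [[-0.03247205 -0.03783517]
 [-0.12175637 -0.03649249]] post [[-1.98348656e-05 -6.32172108e-02]]
```

```bash
python3 - <<'E'
from h import *
r.movel(W(-.077,.056,.02),.03)
w=r.camera("wrist");cv2.imwrite("pics/w5.png",w[...,::-1]); t=r.camera("top");cv2.imwrite("pics/t5.png",t[120:220,200:350,::-1].repeat(4,0).repeat(4,1));print(r.sense()["t"],G(r.sense()["position"]),r.sense()["wrist_force"])
E
```

```text
11.5 [-0.07699567  0.05601832] [ 0.29093847 -0.47345327  0.6760922 ]
```

View pics/w5.png

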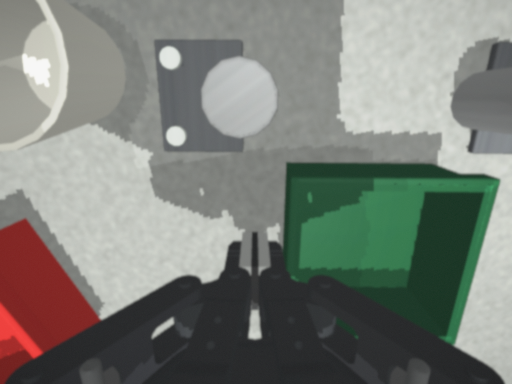

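View pics/t5.png

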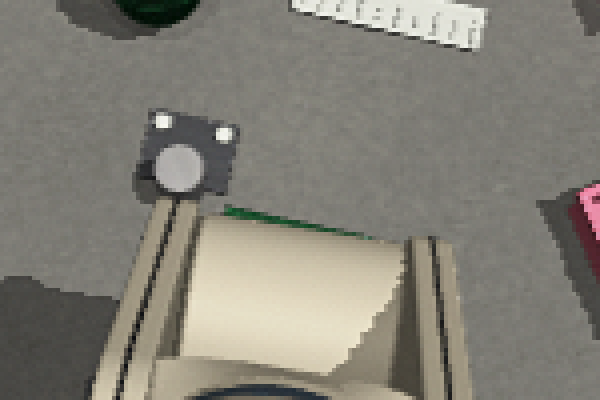

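The pot moved with the finger: its +y edge is still at px 286, while the post shifted to (239,97). Re-measuring.

```bash
python3 - <<'E'
from h import *
print(G(ray("wrist",[[239.5,97]],.05)),G(ray("wrist",[[287,164],[498,182],[284,272]],.045)))
f=lambda p:(np.array(p,float)+.5)/4-.5+[200,120]
print("top: -y side rim",G(ray("top",[f([225,208]),f([365,236])],.045)),"post",G(ray("top",[f([180,167])],.05)))
E
```

```text
[[0.00271338 0.06105617]] [[-0.02376494  0.04191894]
 [-0.03152485 -0.04804222]
 [-0.07568976  0.0415083 ]]
top: -y side rim [[-0.03112153 -0.04660549]
 [-0.11459497 -0.04722237]] post [[-0.00053936 -0.06404272]]
```

Both views agree that the pot is about 1.4 mm to -y of the gap centre, inside the 3 mm clearance. I'll go back behind it and push into the gap entry.

```bash
python3 - <<'E'
from h import *
r.movel(W(-.077,.08,.02),.15); r.movel(W(-.077,.08,.10),.3)
r.movel(W(-.165,-.001,.10),.3); r.grip(.45); r.movel(W(-.165,-.001,.02),.2)
r.movel(W(-.145,-.001,.02),.1)
for x in np.arange(-.14,-.109,.005):
    r.movel(W(x,-.001,.02),.03); s=r.sense(); f=s["wrist_force"]; print(round(x,3),round(float(f[:2]@n),1),round(float(f[:2]@l),1))
w=r.camera("wrist");cv2.imwrite("pics/w6.png",w[...,::-1]); print(s["t"])
E
```

```text
-0.14 -0.7 -0.5
-0.135 -0.2 0.4
-0.13 0.1 -0.1
-0.125 -0.4 0.1
-0.12 0.2 -0.4
-0.115 -0.4 -0.4
-0.11 -0.1 -0.1
16.3417
```

View pics/w6.png

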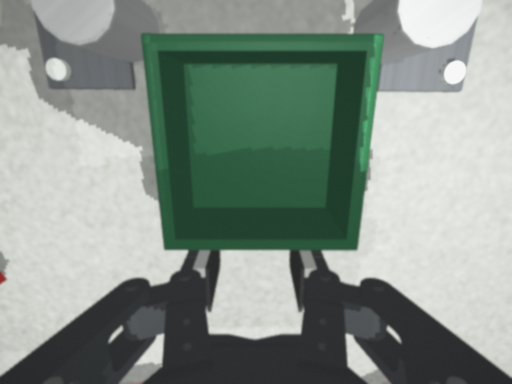

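```bash
python3 - <<'E'
from h import *
print(potw([[142,34],[384,35],[357,249],[166,249]]))
print("feet",G(ray("wrist",[[134.5,89],[379,92]],.005)), "post inner tops", G(ray("wrist",[[116,8],[397.5,10]],.05)))
E
```

```text
([[-0.0083, 0.0396], [-0.0085, -0.0489], [-0.0964, -0.0486], [-0.0964, 0.039]], array([-0.05239782, -0.00471958]), np.float64(-0.06740508349436425))
feet [[-0.02594633  0.06045583]
 [-0.02731097 -0.06611466]] post inner tops [[-0.00133022  0.04575976]
 [-0.00183593 -0.05039095]]
```

The pot is square (-0.1°) and about 2 mm to -y, with corners at (142,34), (384,35), (357,249) and (166,249). It clears both posts, so I'll push on and watch the force.

```bash
python3 - <<'E'
from h import *
for x in np.arange(-.105,-.029,.005):
    r.movel(W(x,-.001,.02),.04); s=r.sense(); f=s["wrist_force"]; a,b=float(f[:2]@n),float(f[:2]@l)
    if abs(a)>1.5 or abs(b)>1.5: print(round(x,3),round(a,1),round(b,1))
    if abs(a)>8: break
w=r.camera("wrist");cv2.imwrite("pics/w7.png",w[...,::-1]); print(s["t"],G(s["position"]))
E
```

```text
20.7917 [-0.0297166  -0.00101301]
```

View pics/w7.png

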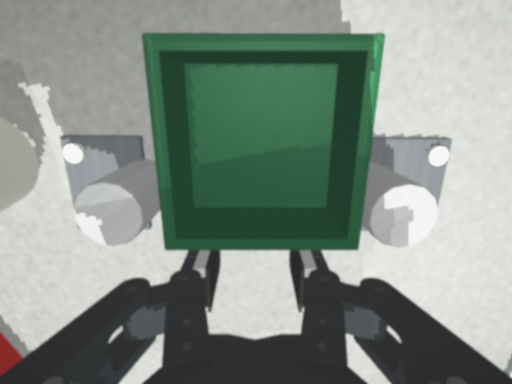

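The pot is between the posts, at (110,215) and (404,215), square and with no contact force. I'll carry on to the bar.

```bash
python3 - <<'E'
from h import *
def st():
    s=r.sense(); f=s["wrist_force"]; return s,float(f[:2]@n),float(f[:2]@l)
for x in list(np.arange(-.025,.0451,.005))+list(np.arange(.046,.0601,.001)):
    r.movel(W(x,-.001,.02),.04 if x<.0455 else .015); s,a,b=st()
    if abs(a)>1.5 or abs(b)>1.5 or x>.05: print(round(x,3),round(a,1),round(b,1))
    if a<-4 : break
r.hold(.3);print(st()[1:])
w=r.camera("wrist");cv2.imwrite("pics/w8.png",w[...,::-1]); t=r.camera("top");cv2.imwrite("pics/t8.png",t[80:260,140:350,::-1].repeat(3,0).repeat(3,1));print(s["t"],G(s["position"]))
E
```

```text
0.051 -0.4 -0.2
0.052 -0.5 -0.1
0.053 0.4 0.2
0.054 0.1 -0.1
0.055 -3.9 0.6
0.056 -10.9 0.4
(-9.945070689317136, 1.2251870389707342)
27.7167 [ 0.05459032 -0.00050401]
```

View pics/w8.png

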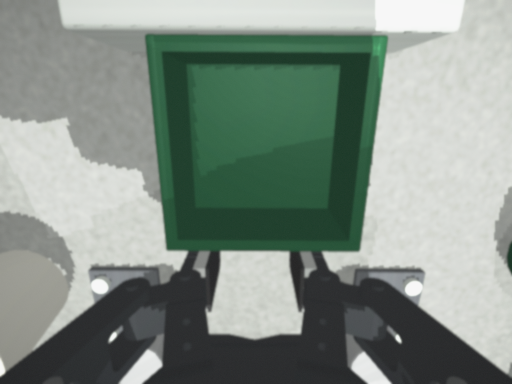

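View pics/t8.png

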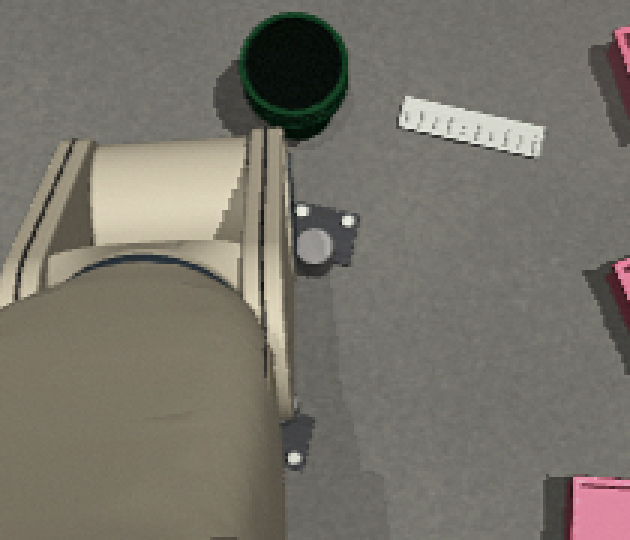

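The rim meets the bar along its whole front edge (row ~36) and the force rose to 10 N, so it is seated. I'll back off, lift and check from above.

```bash
python3 - <<'E'
from h import *
r.movel(W(.035,-.001,.02),.05); r.movel(W(.035,-.001,.2),.2); r.movel(W(-.16,-.05,.25),.3); r.hold(.3)
t=r.camera("top");cv2.imwrite("pics/t9.png",t[80:260,140:350,::-1].repeat(3,0).repeat(3,1))
cv2.imwrite("pics/s9.png",r.camera("scene")[90:270,130:400,::-1].repeat(3,0).repeat(3,1)[:,:800])
s=r.sense();print(s["t"],s["wrist_force"])
m=green(t)
for c in cv2.findContours(m,0,2)[0]:
    if cv2.contourArea(c)>300:
        q=cv2.minAreaRect(c);g=G(ray("top",cv2.boxPoints(q),.045));print(q,g.mean(0),g.round(4).tolist())
E
```

```text
30.975 [ 0.24060862  0.15932005 -0.36668379]
((193.15882873535156, 177.53530883789062), (39.80674362182617, 38.50516128540039), 12.528807640075684) [ 0.1091658  -0.00281529] [[0.1547, 0.0422], [0.157, -0.049], [0.0629, -0.0477], [0.0621, 0.0432]]
((238.25003051757812, 103.25001525878906), (38.890872955322266, 36.769554138183594), 45.0) [ 0.04515439 -0.20274386] [[0.1084, -0.1908], [0.0614, -0.2689], [-0.0183, -0.214], [0.0291, -0.1374]]
```

View pics/t9.png

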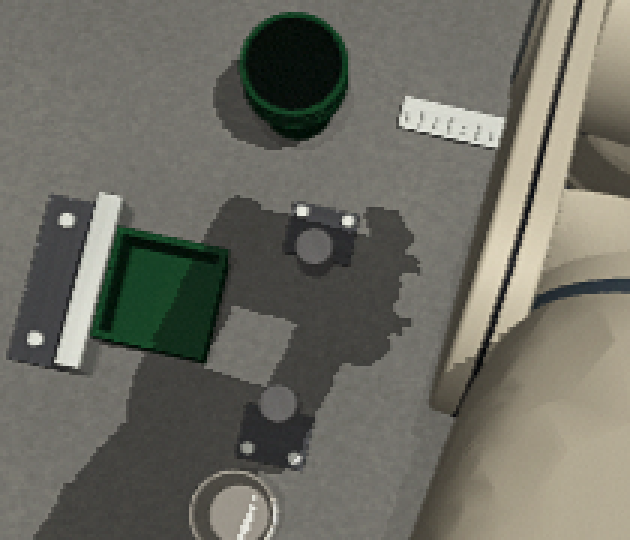

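View pics/s9.png

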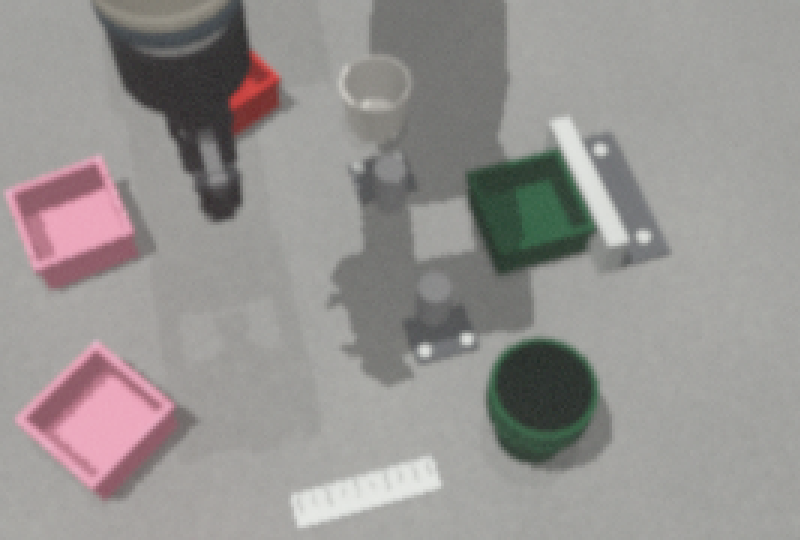

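The pot sits at crop (162,296) against the bar's front edge, square to it. The white pot, stack and ruler are at the same pixels as in the earlier views, and the arm touches nothing.

```bash
python3 - <<'E'
from plant import r
print(r.hand_in(), r.sense()["t"])
E
```

```text
the job is handed in; nothing more can be done
the job is handed in; nothing more can be done
```

I pushed the green square pot through the gauge gap to the stop bar and handed the job in at about 31 s of the 72 s allowed. No verdict was reported.

- **Push:** Two fingers turned the pot square. It had ended up about 7.5 mm to one side, so I nudged it back from the side with the fingers shut. It then went between the posts about 2 mm off centre with no contact force, and on to the bar until the force rose to about 10 N.
- **Pot position:** The last top view put it at x = 0.109 m and y = -0.003 m in the gauge frame. Flush against the bar would be about x = 0.1105 m.
- **Squareness:** The pot looked square to the bar. The two fitted edges gave about 0.5° and 1.4°, against the 4.5° limit.
- **Bystanders:** The stack was found at the same pixel as at the start. By eye, the ruler and white pot showed no shift. At the end the arm was clear of everything.
- **Disagreement:** The wrist and top cameras placed the gauge about 2 mm apart. For the gap I therefore used the pot's position relative to the gauge within each view, where the two agreed.

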